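# Make the label printer ready and feed a label

### The arm

A 7-joint arm with a two-finger parallel gripper is mounted at the origin on a cart in front of the work surface, level with it; the furniture and walls round the work are solid. World frame = base frame: x ahead of the robot, y to its left, z up, the work surface at z = 0. Lengths are in m, angles in rad, forces in N, time in s.
With the tool pointing down it reaches from about 0.4 to 0.85 m from the base axis. Payload 4.5 kg.
Tool frame: the origin (TCP) lies on the mounting face of the last link; the fingertips stand 166 mm ahead of it and the grasp point (between the pads) lies 147 mm ahead of it (bot.nose_length is the distance from the TCP to the fingertips, in m); z points along the fingers, y is the line along which they close (so a half turn about z gives the same grasp; the last joint's range is limited). The gripper opens to 88 mm and grips with 3 to 60 N. Pads are 18 mm wide; open, the fingers measure 123 mm over their backs; the gripper's body (75 mm by 187 mm) begins 45 mm behind the grasp point.
Start: joints at [1.225, 0.689, -0.195, 1.565, 0.157, 0.902, -0.215], TCP at [0.232, -0.58, 0.405] pointing down, gripper open.
Joint ranges: [-3.01, 3.01], [-0.46, 2.08], [-1.47, 1.51], [0.13, 2.56], [-1, 4.14], [0.04, 2.09], [-2.66, 2.66]. Speed limits (rad/s): [2.57, 2.57, 3.14, 3.14, 3.14, 3.14, 3.14].

### API

Orientations are given as a unit quaternion [x, y, z, w].
In Python, from plant import readout, vision, bot gives the robot as it stands. The module is installed in compiled form; this text tells all that it offers.
- The arm moves only by the tool servo_tool, never from a script. Its argument "increments" is a list of rows, each an object of numbers: "rx", "ry", "rz": the turn, a rotation vector about the tool's x, y, z in degrees; "x", "y", "z": the shift along the tool's x, y, z in mm; "grip": the opening, from 0 (shut) to 1 (fully open). A call has 1 to 20 rows; each row is the pose to reach, as a shift and turn from the pose commanded when the call began, along the tool's axes at that moment; what a row does not reach only later rows make up. A row lasts 1/8 s, in which the tool goes at most 62.5 mm and 10.7 degrees, less where a joint would pass 70% of its speed; a pose out of reach is approached as far as the arm can. A call with a gripper value outside its range is refused whole. The fingers move at their own pace and stop on an object; the grip force is fixed at half the most. Time passes only in rows, so rows that repeat a pose let the fingers close. It gives the time, the measured TCP pose, the force, the opening and the grip force at its end, in the units of the state.
- readout.sense(): the state, without advancing time (a new reading comes with each control period).
- vision.grab_frame(name): name is "side" or "top"; returns a dict with "color" (420x560x3 uint8, blue, green, red), "fx", "fy", "cx", "cy" (pixels), "rvec" (rotation vector, rad) and "tvec" (3), from world to camera coordinates, as OpenCV has them. Camera axes: x right, y down, z forward; pixel columns grow to the right and rows downward; lengths in m; the calibration is good to about 2 mm. A picture is of the moment at which its call begins. There is no depth.
- bot.sign_off(): hands the job in; it is judged then, once.
The state is a dict: "clock": time; "joint_positions": joint angles; "qvel": joint speeds; "joint_efforts": joint torques, N m; "ee_pos": TCP position; "eef_rot": TCP orientation; "wrist_force": force on the tool from outside, world axes, zero at the start; "ft_torque": the same for the moment, N m; "grip_width": opening from 0.0 (shut) to 1.0 (fully open); "grasp_force": force on a finger pad.
Only numpy, scipy, OpenCV 4.12 (cv2) and the standard library are available. Lean on these libraries where they do the work, as an engineer would, in place of code of your own. Each camera call takes 0.05 s, during which the arm holds its last target. There are 200 camera calls.

### The job

The label printer has just been given a new roll: push its open cover down until it is fully shut, then switch on the power block by pressing the raised end of its red rocker right down, and then press the printer's green key fully down, hold it there for about a second to feed a label, and let go. Keep to this order, it needs only presses with the closed fingertips; leave the printer's red key alone, and do not take hold of, lift, shift or knock over any of the loose things on the desk.

Things in the scene. Friction and masses are not known exactly. Their poses are not given: they have to be found in the camera images.
- printer: Label printer, fixed to the desk: white case 220 (x) x 156 (y) x 98 mm high when shut, dark cover. Origin: centre of its underside on the desk; x points from its front (key deck) to its back (hinge), y to the printer's left as seen looking along +x, z up. The front 75 mm is a deck 60 mm high with the two keys; the bay behind it holds the roll under the cover. The printer and the power block may stand on either side (they swap places) and are turned up to 0.35 rad.
- cover (a joint): Opening angle of the printer's cover: 0 is shut (cover level, its top 98 mm above the desk), positive is raised, starts between 0.5 and 0.95 rad. The cover is a flat plate 128 mm long from hinge to front edge, 156 mm wide and 6 mm thick. Its hinge is stiff (about 0.15 N m of friction): it stays where it is left, and a push straight down of some 2 to 5 N on its upper face closes it.
- cover_hinge (a point): Fixed point above the middle of the cover's hinge line (92 mm behind the printer's origin, level with the top face of the shut cover, 98 mm above the desk; the hinge axis is 6 mm lower and runs along the printer's y). The cover reaches forward (the printer's -x) from here.
- cover_edge (a point): Middle of the front edge of the cover, on its upper (outer) face; moves with the cover.
- feed_key (a joint): Travel of the green feed key: 0 is up, 0.005 m is fully down. It springs back; full travel takes 4 N.
- feed_key_top (a point): Centre of the top of the green feed key (24 x 28 mm), 74 mm in front of and 30 mm to the left (+y) of the printer's origin, top 69 mm above the desk when up; still 4 mm above the deck when fully down.
- cancel_key (a joint): Travel of the red cancel key: 0 is up, 0.005 m is fully down. It is to be left alone.
- cancel_key_top (a point): Centre of the top of the red cancel key, like the green one but 30 mm to the right (-y) of the printer's origin, so 60 mm from the green key centre to centre.
- power_block: Dark grey switched power block, fixed to the desk, 200 (x) x 75 (y) x 45 mm high, with one red rocker near its front end (-x, towards the robot) and two round outlets behind it. Origin: centre of its underside; x along its length towards the outlets, z up.
- rocker (a joint): Angle of the power block's rocker: 0 to 0.03 at the start is off, 0.32 rad is fully on. Stiff (about 0.05 N m), so it stays where it is left; pressing the on end takes about 2 to 5 N. The rocker is 56 mm long (along the block's x) and 34 mm wide, pivoting in its middle 55 mm in front of the block's origin. The on end is the front end (-x), raised at the start and marked with a white bar.
- rocker_on (a point): Point in the middle of the raised on half of the rocker, on its top face, 20 mm from the pivot; about 60 mm above the desk when off and 54 mm when fully on, when this half is level and stands 9 mm above the block's top. Moves with the rocker.
- tape_measure: Orange tape measure, 36 x 84 x 62 mm, loose bystander in front, between the printer and the block. Origin: centre of its underside.
- battery_green: Green battery standing upright, 15 mm across, 50 mm high, loose bystander between the printer and the block. Origin: centre of its underside, z along the battery.
- battery_blue: Blue battery standing upright, 15 mm across, 50 mm high, loose bystander between the printer and the block. Origin: centre of its underside, z along the battery.
- marker: White marker with a blue cap lying at the right, 17 x 135 x 16 mm, loose bystander. Origin: centre of its underside.
- stapler: Red stapler at the left, 32 x 135 x 46 mm, loose bystander. Origin: centre of its underside.
- screwdriver: Red screwdriver lying at the left, 29 x 201 x 29 mm, loose bystander. Origin: centre of its underside.

How it is judged:
By the outcome, as a careful person would: the job done as asked, in the order asked, and still so for the second after the job is handed in, with the robot touching nothing.
It also fails if it takes over 51 s, if anything falls off the work surface, if the arm or the gripper's body presses on something with over 40 N, if the wrist force passes 120 N, or if a joint passes its speed limit or range.

## Working session

There is one attempt and no reset: what is moved stays moved. The work goes in short steps, Python scripts to look and compute and a tool call to move; the robot and the scene stay as the last step left them, time stands still between calls to the robot, and variables do not carry over. Pictures are saved under pics/ and viewed, at most 10 in all, crops included, and the job is handed in when it is done.

Besides the shell and the picture viewer there is one more tool, called as a command line: name --argument value ..., lists and objects as JSON in quotes. servo_tool: Moves the arm, as the interface text tells. Its arguments: {"type":"object","properties":{"increments":{"type":"array","items":{"type":"object","properties":{"rx":{"type":"number"},"ry":{"type":"number"},"rz":{"type":"number"},"x":{"type":"number"},"y":{"type":"number"},"z":{"type":"number"},"grip":{"type":"number"}}}}},"required":["increments"]}

```bash
mkdir -p pics
cat > h.py <<'E'
import numpy as np, cv2
from plant import readout, vision, bot
from scipy.spatial.transform import Rotation as R
def ray(f,u,v):
    Rm=cv2.Rodrigues(np.array(f["rvec"],float))[0]; t=np.array(f["tvec"],float).ravel()
    return -Rm.T@t, Rm.T@np.array([(u-f["cx"])/f["fx"],(v-f["cy"])/f["fy"],1.])
def onplane(f,u,v,z):
    c,d=ray(f,u,v); return c+d*(z-c[2])/d[2]
def proj(f,P):
    K=np.array([[f["fx"],0,f["cx"]],[0,f["fy"],f["cy"]],[0,0,1]])
    return cv2.projectPoints(np.array(P,float).reshape(-1,1,3),np.array(f["rvec"],float),np.array(f["tvec"],float),K,None)[0].reshape(-1,2)
def tool(P):  # world tip point -> shift in the tool axes (mm) for tips at P
    s=readout.sense(); r=R.from_quat(s["eef_rot"])
    tip=np.array(s["ee_pos"])+r.apply([0,0,bot.nose_length])
    return r.inv().apply(np.array(P)-tip)*1000
E
python3 - <<'E'
from h import *
import pickle
fs={n:vision.grab_frame(n) for n in("side","top")}
pickle.dump(fs,open("f0.pkl","wb"))
for n,f in fs.items():
    cv2.imwrite(f"pics/{n}0.png",f["color"]); print(n,ray(f,280,210))
s=readout.sense(); print(s["ee_pos"],s["eef_rot"],s["clock"],s["wrist_force"]); print(R.from_quat(s["eef_rot"]).as_matrix().round(3))
E
```

```text
side (array([-0.08474768,  0.92354496,  0.7019567 ]), array([ 0.50637151, -0.71673746, -0.47976343]))
top (array([0.38624585, 0.01059976, 1.13234138]), array([ 0.16205003, -0.0031609 , -0.98687044]))
[ 0.23157826 -0.58019805  0.40399022] [ 9.82015037e-01  1.88800913e-01 -2.16002900e-04 -7.97875122e-04] 0.1 [ 0.12654642  0.62184105 -0.0788306 ]
[[ 0.929  0.371 -0.001]
 [ 0.371 -0.929  0.001]
 [-0.    -0.002 -1.   ]]
```

View pics/side0.png

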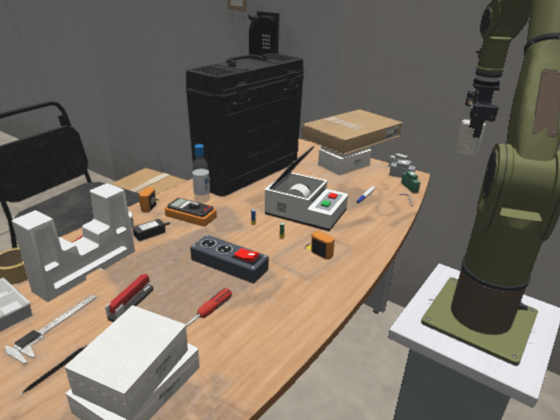

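View pics/top0.png

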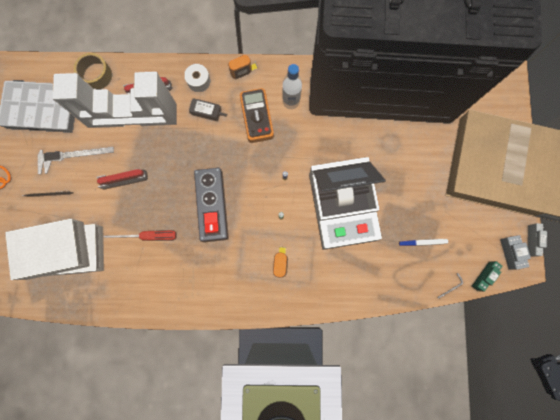

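The side view shows the printer open with its keys at about (333,200), the power block's rocker at about (247,254), and the tape measure and batteries between the two. In the top view the green key is at (340,232), the red key at (362,229) and the rocker at (211,222). The cover is raised, with its edge near (345–385,165–185).

Run:
```python
from h import *
import pickle
fs=pickle.load(open("f0.pkl","rb")); 
def blob(n,kind,box):
    f=fs[n]; x0,y0,x1,y1=box
    b,g,r=[c.astype(int) for c in cv2.split(f["color"][y0:y1,x0:x1])]
    m=((r>110)&(r>2*g)&(r>2*b)) if kind=="r" else ((g>90)&(g>1.5*r)&(g>1.3*b))
    nn,l,st,c=cv2.connectedComponentsWithStats(m.astype(np.uint8))
    i=1+st[1:,4].argmax(); return c[i]+[x0,y0],st[i]
box=(315,210,385,250)
g,_=blob("top","g",box); r,_=blob("top","r",box); G=onplane(fs["top"],*g,.069);Rd=onplane(fs["top"],*r,.069)
gs,_=blob("side","g",(310,185,350,215)); print("side green",onplane(fs["side"],*gs,.069))
print("keys",g,r,G,Rd,np.linalg.norm(G-Rd)*1000)
y=(G-Rd)[:2]; y/=np.linalg.norm(y); x=np.array([y[1],-y[0]]); yaw=np.arctan2(x[1],x[0])
O=(G+Rd)[:2]/2+74*x/1000; print("printer",O,"yaw",yaw)
rk,st=blob("top","r",(190,200,235,245)); print("rocker",rk,st,onplane(fs["top"],*rk,.057))
rs,_=blob("side","r",(225,240,270,270)); print(onplane(fs["side"],*rs,.057))
print(proj(fs["top"],[[*(O+a*x+b*y),h] for a,b,h in((-.11,.078,.06),(-.11,-.078,.06),(.092,.078,.098),(.092,-.078,.098))]))
H=np.array([*(O+.092*x),.092]);
for n in("top","side"):
  for th in(.5,.7,.95):
    c,s=np.cos(th),np.sin(th)
    print(n,th,proj(fs[n],[H+np.array([*(x*(-.128*c+.006*s)+y*w),.128*s+.006*c]) for w in(.078,-.078)]).round().tolist())
ct=lambda n,x0,y0,w,h,k:cv2.resize(fs[n]["color"][y0:y0+h,x0:x0+w],None,fx=k,fy=k,interpolation=cv2.INTER_CUBIC)
cv2.imwrite("pics/c.png",np.vstack([np.hstack([ct("top",300,150,100,110,4),ct("top",180,160,60,90,4)[:440].repeat(1,0) if 0 else cv2.copyMakeBorder(ct("top",180,160,60,90,4),0,80,0,0,0)]),]))
cv2.imwrite("pics/c2.png",np.hstack([ct("side",255,140,100,90,4),ct("side",185,220,90,90,4)]))
```

```text
side green [ 0.50394486 -0.14485086  0.069     ]
keys [339.82716049 231.64197531] [361.86842105 227.98684211] [ 0.50495066 -0.15170024  0.069     ] [ 0.51543864 -0.21019255  0.069     ] 59.425148890828716
printer [ 0.58303302 -0.16788609] yaw 0.17741998372593706
rocker [210.75384615 221.78461538] [ 14  12  15  22 260] [0.52837589 0.19237432 0.057     ]
[0.52624189 0.19898665 0.057     ]
[[323.93962148 248.31409035]
 [381.59734594 238.69583245]
 [311.72361243 171.48244316]
 [369.86649859 162.10477271]]
top 0.5 [[322.0, 208.0], [384.0, 198.0]]
top 0.7 [[321.0, 200.0], [385.0, 190.0]]
top 0.95 [[320.0, 189.0], [385.0, 178.0]]
side 0.5 [[304.0, 177.0], [324.0, 159.0]]
side 0.7 [[300.0, 169.0], [320.0, 152.0]]
side 0.95 [[292.0, 161.0], [313.0, 144.0]]
```

View pics/c.png

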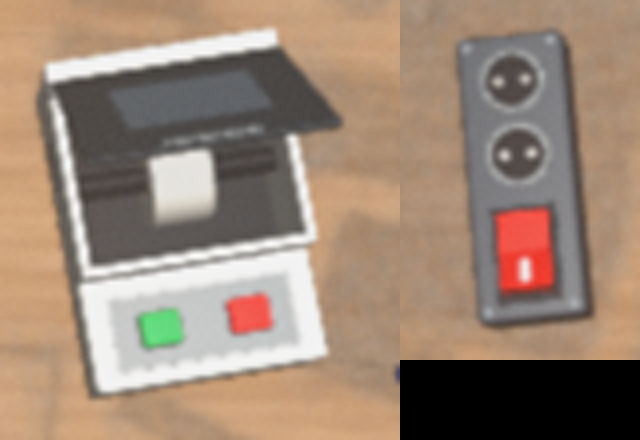

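View pics/c2.png

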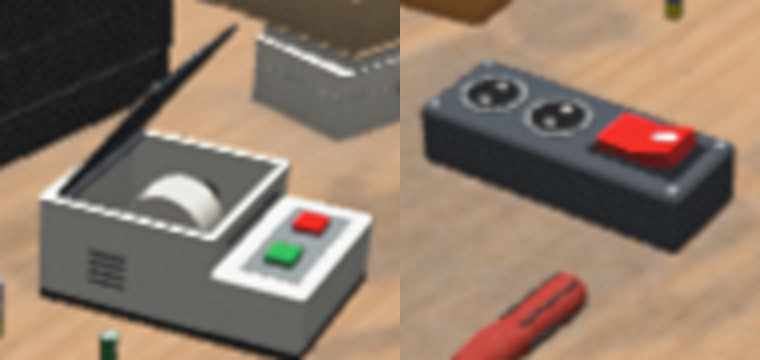

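The crops pin down the cover's front edge at about (321,191) to (385,181) in the top view, so the opening is about 0.92 rad. The printer's corners match the predicted pose. The rocker's white bar is at its front end.

Run:
```python
from h import *
import pickle
fs=pickle.load(open("f0.pkl","rb")); t=fs["top"]
C=np.array([onplane(t,u,v,.045) for u,v in((201.2,240.5),(227.5,239),(195,170),(221,167.5))])
x=C[2]+C[3]-C[0]-C[1]; L=np.linalg.norm(x)/2; x/=np.linalg.norm(x); o=C.mean(0); print("block",o,"yaw",np.arctan2(x[1],x[0]),"len",L, np.linalg.norm(C[0]-C[1]))
on=o-.075*x; pv=o-.055*x; print("on",on,"pivot",pv)
bar=onplane(t,180+(525-400)/4,160+270/4,.060); print("white bar",bar)
print("chest",onplane(t,312,118,0),onplane(t,312,118,.25))
yw=.1774; X=np.array([np.cos(yw),np.sin(yw)]);Y=np.array([-X[1],X[0]]); O=np.array([.583,-.1679])
for nm,a,b,z in(("cover above",.034,0,.24),("cover shut",.034,0,.098),("feed",-.074,.030,.069)):
    P=np.array([*(O+a*X+b*Y),z]); print(nm,P,tool(P).round(1))
print("rocker on",tool([*on[:2],.06]).round(1))
```

```text
block [0.57952134 0.19522217 0.045     ] yaw 0.12510850855373717 len 0.19798200779641198 0.07079913429893907
on [0.50510753 0.18586349 0.045     ] pivot [0.52495122 0.18835914 0.045     ]
white bar [0.51262165 0.189964   0.06      ]
chest [ 0.84733161 -0.08368063  0.        ] [ 0.74553242 -0.06286527  0.25      ]
cover above [ 0.6164664  -0.16189999  0.24      ] [ 512.6 -245.5   -1.7]
cover shut [ 0.6164664  -0.16189999  0.098     ] [ 512.6 -245.3  140.3]
feed [ 0.50486724 -0.15142968  0.069     ] [ 412.8 -296.3  169.4]
rocker on [ 538.1 -609.5  178.9]
```

servo_tool --increments '[{"x":20,"y":-10,"z":-10,"rz":1,"grip":0},{"x":60,"y":-29,"z":-20,"rz":2,"grip":0},{"x":105,"y":-50,"z":-20,"rz":4,"grip":0},{"x":150,"y":-72,"z":-20,"rz":6,"grip":0},{"x":195,"y":-93,"z":-20,"rz":8,"grip":0},{"x":240,"y":-115,"z":-20,"rz":10,"grip":0},{"x":285,"y":-137,"z":-20,"rz":11.6,"grip":0},{"x":330,"y":-158,"z":-20,"rz":11.6,"grip":0},{"x":375,"y":-180,"z":-20,"rz":11.6,"grip":0},{"x":420,"y":-201,"z":-20,"rz":11.6,"grip":0},{"x":460,"y":-220,"z":-20,"rz":11.6,"grip":0},{"x":490,"y":-235,"z":-10,"rz":11.6,"grip":0},{"x":507,"y":-243,"z":0,"rz":11.6,"grip":0},{"x":513,"y":-245,"z":0,"rz":11.6,"grip":0},{"x":513,"y":-245,"z":0,"rz":11.6,"grip":0},{"x":513,"y":-245,"z":0,"rz":11.6,"grip":0},{"x":513,"y":-245,"z":0,"rz":11.6,"grip":0}]'

```text
schema error: expected keys rx, ry, rz, x, y, z, grip
```

Run:
```python
from h import *
s=readout.sense(); print(s["clock"],s["ee_pos"],s["grip_width"],s["wrist_force"],R.from_quat(s["eef_rot"]).as_matrix().round(3))
print(tool([.6165,-.1619,.098]).round(1))
f=[vision.grab_frame(n)["color"] for n in("side","top")]
k=lambda a:cv2.resize(a,None,fx=2.6,fy=2.6,interpolation=cv2.INTER_CUBIC)
cv2.imwrite("pics/d.png",np.hstack([k(f[0][60:230,225:375]),k(f[1][110:280,280:430])]))
```

```text
0.1 [ 0.23157826 -0.58019805  0.40399022] 1.0043910787947479 [ 0.12654642  0.62184105 -0.0788306 ] [[ 0.929  0.371 -0.001]
 [ 0.371 -0.929  0.001]
 [-0.    -0.002 -1.   ]]
[ 512.6 -245.2  140.3]
```

View pics/d.png

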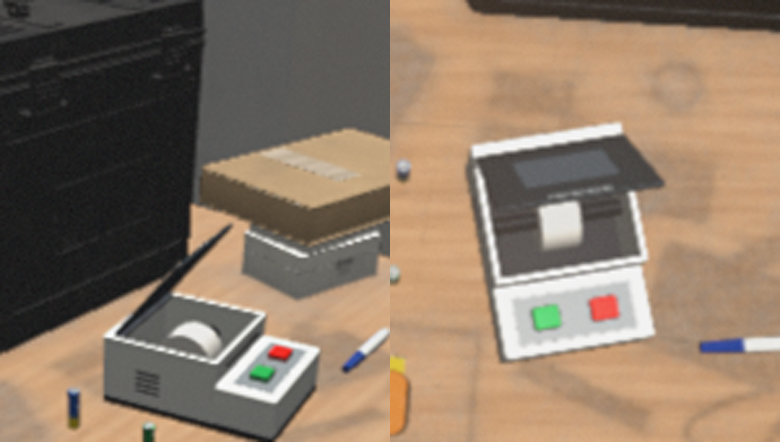

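The move was refused because each row needs all seven keys. The pictures show an unchanged scene, with the cover still up and its edge corner at (230,226) in the crop. I'll send it again with every key filled in.

servo_tool --increments '[{"x":20,"y":-10,"z":-10,"rx":0,"ry":0,"rz":1,"grip":0},{"x":60,"y":-29,"z":-20,"rx":0,"ry":0,"rz":2,"grip":0},{"x":105,"y":-50,"z":-20,"rx":0,"ry":0,"rz":4,"grip":0},{"x":150,"y":-72,"z":-20,"rx":0,"ry":0,"rz":6,"grip":0},{"x":195,"y":-93,"z":-20,"rx":0,"ry":0,"rz":8,"grip":0},{"x":240,"y":-115,"z":-20,"rx":0,"ry":0,"rz":10,"grip":0},{"x":285,"y":-137,"z":-20,"rx":0,"ry":0,"rz":11.6,"grip":0},{"x":330,"y":-158,"z":-20,"rx":0,"ry":0,"rz":11.6,"grip":0},{"x":375,"y":-180,"z":-20,"rx":0,"ry":0,"rz":11.6,"grip":0},{"x":420,"y":-201,"z":-20,"rx":0,"ry":0,"rz":11.6,"grip":0},{"x":460,"y":-220,"z":-20,"rx":0,"ry":0,"rz":11.6,"grip":0},{"x":490,"y":-235,"z":-10,"rx":0,"ry":0,"rz":11.6,"grip":0},{"x":507,"y":-243,"z":0,"rx":0,"ry":0,"rz":11.6,"grip":0},{"x":513,"y":-245,"z":0,"rx":0,"ry":0,"rz":11.6,"grip":0},{"x":513,"y":-245,"z":0,"rx":0,"ry":0,"rz":11.6,"grip":0},{"x":513,"y":-245,"z":0,"rx":0,"ry":0,"rz":11.6,"grip":0}]'

```text
clock: 2.2
ee_pos: [0.6166, -0.1644, 0.4052]
eef_rot: [0.996, 0.087, -0.0, 0.001]
wrist_force: [0.1, 0.3, 0.2]
grip_width: 0.003
grasp_force: 0.0
```

Run:
```python
from h import *
s=readout.sense(); print(s["clock"],s["ee_pos"],s["grip_width"],s["wrist_force"],R.from_quat(s["eef_rot"]).as_matrix().round(3))
print(tool([.6165,-.1619,.098]).round(1))
f=[vision.grab_frame(n)["color"] for n in("side","top")]
k=lambda a:cv2.resize(a,None,fx=2.6,fy=2.6,interpolation=cv2.INTER_CUBIC)
cv2.imwrite("pics/e.png",np.hstack([k(f[0][60:230,225:375]),k(f[1][110:280,280:430])]))
```

```text
2.2 [ 0.61664905 -0.16444921  0.40515626] 0.00269757024687324 [0.09776216 0.34138818 0.19848069] [[ 0.985  0.174  0.   ]
 [ 0.174 -0.985 -0.001]
 [-0.     0.001 -1.   ]]
[  0.4  -2.9 141.2]
```

View pics/e.png

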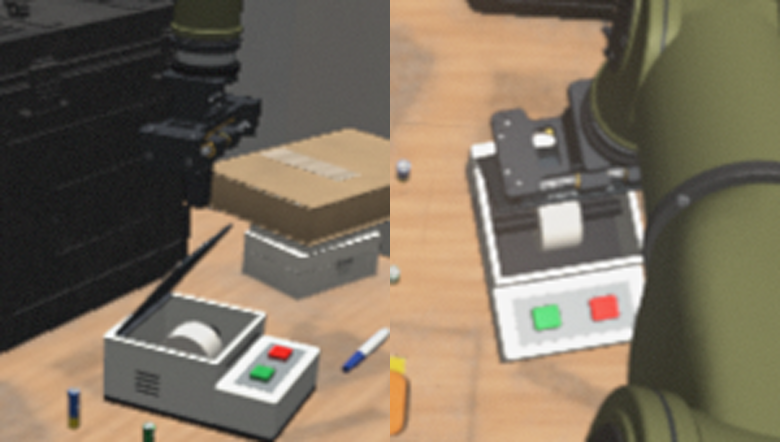

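The fingertips are centred above the raised cover, at about (198,200) in the left crop. Now I'll press down.

servo_tool --increments '[{"x":0,"y":-3,"z":15,"rx":0,"ry":0,"rz":0,"grip":0},{"x":0,"y":-3,"z":30,"rx":0,"ry":0,"rz":0,"grip":0},{"x":0,"y":-3,"z":40,"rx":0,"ry":0,"rz":0,"grip":0},{"x":0,"y":-3,"z":48,"rx":0,"ry":0,"rz":0,"grip":0},{"x":0,"y":-3,"z":56,"rx":0,"ry":0,"rz":0,"grip":0},{"x":0,"y":-3,"z":64,"rx":0,"ry":0,"rz":0,"grip":0},{"x":0,"y":-3,"z":72,"rx":0,"ry":0,"rz":0,"grip":0},{"x":0,"y":-3,"z":80,"rx":0,"ry":0,"rz":0,"grip":0},{"x":0,"y":-3,"z":88,"rx":0,"ry":0,"rz":0,"grip":0},{"x":0,"y":-3,"z":96,"rx":0,"ry":0,"rz":0,"grip":0},{"x":0,"y":-3,"z":104,"rx":0,"ry":0,"rz":0,"grip":0},{"x":0,"y":-3,"z":112,"rx":0,"ry":0,"rz":0,"grip":0},{"x":0,"y":-3,"z":120,"rx":0,"ry":0,"rz":0,"grip":0},{"x":0,"y":-3,"z":126,"rx":0,"ry":0,"rz":0,"grip":0},{"x":0,"y":-3,"z":132,"rx":0,"ry":0,"rz":0,"grip":0},{"x":0,"y":-3,"z":136,"rx":0,"ry":0,"rz":0,"grip":0}]'

```text
clock: 4.3
ee_pos: [0.6166, -0.1599, 0.2683]
eef_rot: [0.996, 0.089, -0.0, 0.0]
wrist_force: [-1.0, -0.4, 1.4]
grip_width: 0.004
grasp_force: 0.7
```

servo_tool --increments '[{"x":0,"y":0,"z":2,"rx":0,"ry":0,"rz":0,"grip":0},{"x":0,"y":0,"z":4,"rx":0,"ry":0,"rz":0,"grip":0},{"x":0,"y":0,"z":6,"rx":0,"ry":0,"rz":0,"grip":0},{"x":0,"y":0,"z":6,"rx":0,"ry":0,"rz":0,"grip":0}]'

```text
clock: 4.8
ee_pos: [0.6168, -0.1598, 0.2644]
eef_rot: [0.996, 0.088, 0.0, 0.0]
wrist_force: [-3.8, 0.7, 12.3]
grip_width: 0.008
grasp_force: 6.1
```

servo_tool --increments '[{"x":0,"y":0,"z":2,"rx":0,"ry":0,"rz":0,"grip":0},{"x":0,"y":0,"z":3,"rx":0,"ry":0,"rz":0,"grip":0},{"x":0,"y":0,"z":3,"rx":0,"ry":0,"rz":0,"grip":0}]'

```text
clock: 5.18
ee_pos: [0.6167, -0.1597, 0.2642]
eef_rot: [0.996, 0.088, 0.001, 0.0]
wrist_force: [-9.7, 1.6, 31.7]
grip_width: 0.002
grasp_force: 15.4
```

servo_tool --increments '[{"x":0,"y":0,"z":-15,"rx":0,"ry":0,"rz":0,"grip":0},{"x":0,"y":0,"z":-40,"rx":0,"ry":0,"rz":0,"grip":0},{"x":0,"y":-20,"z":-70,"rx":0,"ry":0,"rz":1,"grip":0},{"x":0,"y":-60,"z":-80,"rx":0,"ry":0,"rz":2,"grip":0},{"x":0,"y":-105,"z":-80,"rx":0,"ry":0,"rz":3,"grip":0},{"x":0,"y":-150,"z":-80,"rx":0,"ry":0,"rz":3,"grip":0},{"x":-10,"y":-195,"z":-80,"rx":0,"ry":0,"rz":3,"grip":0},{"x":-20,"y":-240,"z":-80,"rx":0,"ry":0,"rz":3,"grip":0},{"x":-30,"y":-285,"z":-80,"rx":0,"ry":0,"rz":3,"grip":0},{"x":-38,"y":-325,"z":-80,"rx":0,"ry":0,"rz":3,"grip":0},{"x":-45,"y":-350,"z":-80,"rx":0,"ry":0,"rz":3,"grip":0},{"x":-48,"y":-360,"z":-80,"rx":0,"ry":0,"rz":3,"grip":0},{"x":-48,"y":-360,"z":-80,"rx":0,"ry":0,"rz":3,"grip":0}]'

```text
clock: 6.8
ee_pos: [0.5062, 0.1862, 0.3398]
eef_rot: [0.998, 0.063, 0.0, 0.0]
wrist_force: [0.0, -0.1, -0.2]
grip_width: 0.002
grasp_force: 0.0
```

Run:
```python
from h import *
s=readout.sense(); print(s["clock"],s["ee_pos"],s["wrist_force"])
print(tool([.506,.1875,.060]).round(1))
f=[vision.grab_frame(n)["color"] for n in("side","top")]
k=lambda a:cv2.resize(a,None,fx=2.6,fy=2.6,interpolation=cv2.INTER_CUBIC)
cv2.imwrite("pics/g.png",np.hstack([k(f[0][120:290,225:375]),k(f[1][110:280,280:430])]))
```

```text
6.8 [0.50620196 0.18621716 0.33979151] [ 0.00243569 -0.0709123  -0.15874012]
[ -0.2  -1.3 113.8]
```

View pics/g.png

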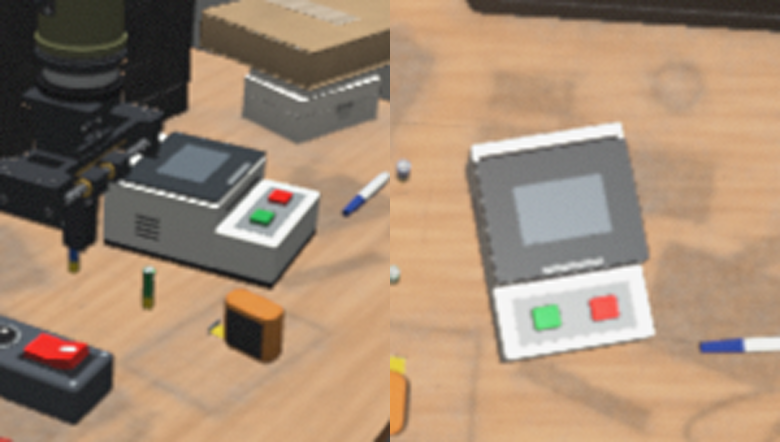

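The cover is shut level, lying flat on the case at about (568,215) in the right crop. Next is the rocker.

servo_tool --increments '[{"x":0,"y":-1,"z":25,"rx":0,"ry":0,"rz":0,"grip":0},{"x":0,"y":-1,"z":55,"rx":0,"ry":0,"rz":0,"grip":0},{"x":0,"y":-1,"z":80,"rx":0,"ry":0,"rz":0,"grip":0},{"x":0,"y":-1,"z":98,"rx":0,"ry":0,"rz":0,"grip":0},{"x":0,"y":-1,"z":106,"rx":0,"ry":0,"rz":0,"grip":0},{"x":0,"y":-1,"z":110,"rx":0,"ry":0,"rz":0,"grip":0},{"x":0,"y":-1,"z":113,"rx":0,"ry":0,"rz":0,"grip":0},{"x":0,"y":-1,"z":116,"rx":0,"ry":0,"rz":0,"grip":0},{"x":0,"y":-1,"z":119,"rx":0,"ry":0,"rz":0,"grip":0},{"x":0,"y":-1,"z":120,"rx":0,"ry":0,"rz":0,"grip":0}]'

```text
clock: 8.15
ee_pos: [0.5055, 0.187, 0.2203]
eef_rot: [0.998, 0.063, -0.0, 0.0]
wrist_force: [-4.9, -1.6, 17.7]
grip_width: 0.007
grasp_force: 8.5
```

servo_tool --increments '[{"x":0,"y":0,"z":2,"rx":0,"ry":0,"rz":0,"grip":0},{"x":0,"y":0,"z":3,"rx":0,"ry":0,"rz":0,"grip":0},{"x":0,"y":0,"z":3,"rx":0,"ry":0,"rz":0,"grip":0},{"x":0,"y":0,"z":3,"rx":0,"ry":0,"rz":0,"grip":0}]'

```text
clock: 8.65
ee_pos: [0.5053, 0.1869, 0.2201]
eef_rot: [0.998, 0.062, 0.0, -0.0]
wrist_force: [-8.9, -2.8, 36.3]
grip_width: 0.005
grasp_force: 18.0
```

servo_tool --increments '[{"x":0,"y":0,"z":-15,"rx":0,"ry":0,"rz":0,"grip":0},{"x":0,"y":0,"z":-45,"rx":0,"ry":0,"rz":0,"grip":0},{"x":0,"y":10,"z":-80,"rx":0,"ry":0,"rz":0,"grip":0},{"x":-6,"y":45,"z":-90,"rx":0,"ry":0,"rz":-1,"grip":0},{"x":-11,"y":90,"z":-90,"rx":0,"ry":0,"rz":-2,"grip":0},{"x":-17,"y":135,"z":-90,"rx":0,"ry":0,"rz":-3,"grip":0},{"x":-23,"y":180,"z":-90,"rx":0,"ry":0,"rz":-3,"grip":0},{"x":-28,"y":225,"z":-90,"rx":0,"ry":0,"rz":-3,"grip":0},{"x":-34,"y":270,"z":-90,"rx":0,"ry":0,"rz":-3,"grip":0},{"x":-39,"y":310,"z":-90,"rx":0,"ry":0,"rz":-3,"grip":0},{"x":-42,"y":330,"z":-90,"rx":0,"ry":0,"rz":-3,"grip":0},{"x":-42,"y":335,"z":-90,"rx":0,"ry":0,"rz":-3,"grip":0},{"x":-42,"y":335,"z":-90,"rx":0,"ry":0,"rz":-3,"grip":0}]'

```text
clock: 10.28
ee_pos: [0.5065, -0.1499, 0.3068]
eef_rot: [0.996, 0.089, 0.001, -0.0]
wrist_force: [-0.0, 0.8, 0.5]
grip_width: 0.006
grasp_force: 0.0
```

Run:
```python
from h import *
s=readout.sense(); print(s["clock"],s["ee_pos"],s["wrist_force"],R.from_quat(s["eef_rot"]).as_euler("xyz"))
print(tool([.5048,-.151,.069]).round(1))
f=[vision.grab_frame(n)["color"] for n in("side","top")]
k=lambda a:cv2.resize(a,None,fx=2.6,fy=2.6,interpolation=cv2.INTER_CUBIC)
cv2.imwrite("pics/k.png",np.hstack([k(f[0][120:290,180:360]),k(f[1][150:250,180:250]).repeat(1,0) if 0 else k(f[1][110:280,180:300])]))
```

```text
10.275 [ 0.50650685 -0.14993391  0.30676335] [-0.00830161  0.75374254  0.53803103] [-3.14136612e+00 -1.16585180e-03  1.77871608e-01]
[-2.1  0.8 71.8]
```

View pics/k.png

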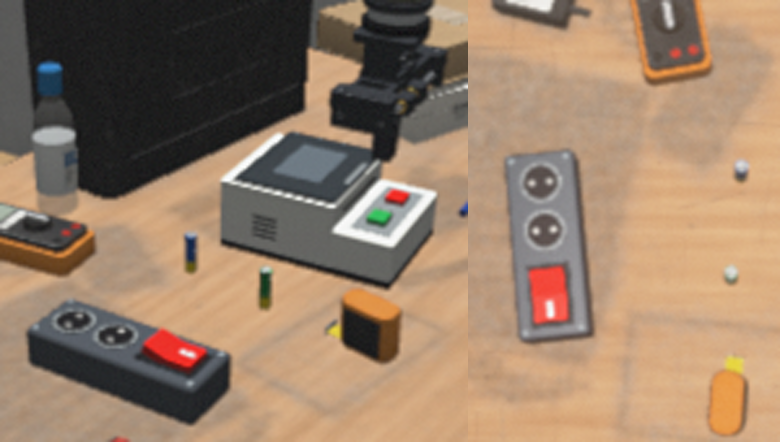

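The rocker is on: its rear half is now raised at about (165,342) in the left crop. The bystanders stand as before. Next is the green key.

servo_tool --increments '[{"x":-2,"y":1,"z":20,"rx":0,"ry":0,"rz":0,"grip":0},{"x":-2,"y":1,"z":45,"rx":0,"ry":0,"rz":0,"grip":0},{"x":-2,"y":1,"z":60,"rx":0,"ry":0,"rz":0,"grip":0},{"x":-2,"y":1,"z":68,"rx":0,"ry":0,"rz":0,"grip":0},{"x":-2,"y":1,"z":74,"rx":0,"ry":0,"rz":0,"grip":0},{"x":-2,"y":1,"z":79,"rx":0,"ry":0,"rz":0,"grip":0},{"x":-2,"y":1,"z":81,"rx":0,"ry":0,"rz":0,"grip":0},{"x":-2,"y":1,"z":81,"rx":0,"ry":0,"rz":0,"grip":0},{"x":-2,"y":1,"z":81,"rx":0,"ry":0,"rz":0,"grip":0},{"x":-2,"y":1,"z":81,"rx":0,"ry":0,"rz":0,"grip":0}]'

```text
clock: 11.62
ee_pos: [0.5041, -0.1513, 0.2298]
eef_rot: [0.996, 0.089, 0.001, 0.0]
wrist_force: [-7.5, 3.6, 38.5]
grip_width: 0.006
grasp_force: 19.3
```

servo_tool --increments '[{"x":0,"y":0,"z":-1,"rx":0,"ry":0,"rz":0,"grip":0},{"x":0,"y":0,"z":-1,"rx":0,"ry":0,"rz":0,"grip":0},{"x":0,"y":0,"z":-1,"rx":0,"ry":0,"rz":0,"grip":0},{"x":0,"y":0,"z":-1,"rx":0,"ry":0,"rz":0,"grip":0},{"x":0,"y":0,"z":-1,"rx":0,"ry":0,"rz":0,"grip":0},{"x":0,"y":0,"z":-20,"rx":0,"ry":0,"rz":0,"grip":0},{"x":0,"y":0,"z":-50,"rx":0,"ry":0,"rz":0,"grip":0},{"x":0,"y":0,"z":-90,"rx":0,"ry":0,"rz":0,"grip":0},{"x":0,"y":0,"z":-120,"rx":0,"ry":0,"rz":0,"grip":0},{"x":0,"y":0,"z":-130,"rx":0,"ry":0,"rz":0,"grip":0},{"x":0,"y":0,"z":-130,"rx":0,"ry":0,"rz":0,"grip":0},{"x":0,"y":0,"z":-130,"rx":0,"ry":0,"rz":0,"grip":0}]'

```text
clock: 13.12
ee_pos: [0.5039, -0.1518, 0.3546]
eef_rot: [0.996, 0.089, -0.001, -0.0]
wrist_force: [-0.2, -0.1, -0.7]
grip_width: 0.006
grasp_force: 0.0
```

Run:
```python
from h import *
s=readout.sense(); print(s["clock"],s["ee_pos"],s["wrist_force"])
cv2.imwrite("pics/z.png",cv2.resize(vision.grab_frame("side")["color"][120:320,160:430],None,fx=2.8,fy=2.8,interpolation=cv2.INTER_CUBIC))
```

```text
13.125 [ 0.50385278 -0.15179338  0.35457985] [-0.16382472 -0.06095336 -0.68763135]
```

View pics/z.png

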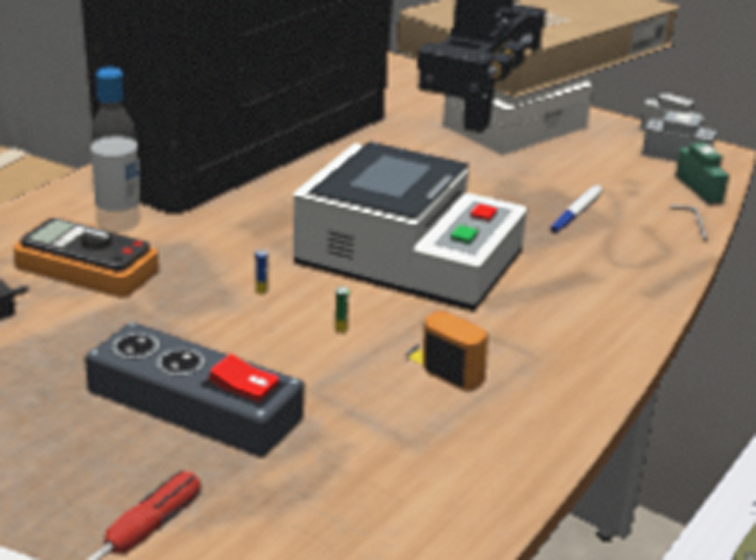

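The picture shows the cover shut at about (380,180), the rocker on at (243,378) and the green key back up at (464,233). The loose things are standing undisturbed and the gripper is clear of everything.

```bash
python3 -c "from plant import bot; print(bot.sign_off())"
```

```text
the job is handed in; nothing more can be done
None
```

The cover is shut, the power block is switched on, and the green key was held fully down for about a second and released, in that order; the arm ended clear and the job is handed in at about 13 s.

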